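Scrape the pipe fittings off the shovel into the bin

TASK

Two brass pipe fittings lie on the blade of the small flat shovel. Pick the shovel up by its handle, bring the blade level under the scraper strip on the bin's front rim, going in from the strip's open end with the fittings on the bin side of the strip, and draw the shovel straight back so that the strip scrapes both fittings off into the bin. Do not touch the fittings with the gripper; finally lay the shovel flat on the table, clear of the bin, and let go.

Things in the scene. Friction and masses are not known exactly. Their poses are not given: they have to be found in the camera images.
- shovel: flat hand shovel, 235 mm long, 0.3 kg, lying flat. Origin: on its underside below the middle of the handle; x from handle to blade, z up. Handle: straight wooden bar along x, x = -55 to 47 mm, 24 mm wide, top at z = 33 mm; grip it across its width at the origin, firmly (40 N). Blade: see blade_edge. Leave the fittings on it while it is carried
- blade_edge (a point): middle of the front edge of the shovel's blade: shovel frame x = 180, z = 1.5 mm. The blade is a flat steel plate without side walls, 3 mm thick (z = 0 to 3), 70 mm wide, x = 50 to 180 mm in the shovel's frame; bare from x = 50 to 95 mm, the fittings lie beyond. Axes as the shovel's
- coupling: brass quick coupling, 51 mm long, 27 mm thick and high, 80 g, lying crosswise on the blade about 118 mm ahead of the shovel's origin; origin at the centre of its underside, y along its length
- tee: brass tee piece, 50 x 28 mm, 14 mm high, 50 g, lying crosswise on the blade beyond the coupling, about 157 mm ahead of the shovel's origin; origin at the centre of its underside, y along its length
- bin: open square sheet-steel bin fixed to the table, 160 x 160 mm outside, walls 4 mm, rim level at z = 60 mm. Origin: centre of its underside; its front wall (x = -80 to -76 mm) faces the robot, x points to its back, y to its left. Above the front rim it carries a scraper strip, see bin_lip
- bin_lip (a point): middle of the lower edge of the scraper strip: bin frame x = -68, y = 0, z = 80 mm, axes as the bin's. The strip is a level bar along y, 6 mm thick, 16 mm high, y = -75 to 75 mm, just inside the front wall. A post (98 mm high) carries it at the right end (-y); the left end (+y) is free. Between rim and strip is a slot 20 mm high, open at the left, for the blade
Things that resemble listed ones, but are neither listed nor needed, are in the scene too. Of the things that look like the coupling, the smallest one is meant.

How it is judged:
By the outcome, as a careful person would: the job done as asked, in the order asked, and still so for the second after the job is handed in, with the robot touching nothing.
It also fails if it takes over 58 s, if anything falls off the work surface, if the arm or the gripper's body presses on something with over 40 N, if the wrist force passes 120 N, or if a joint passes its speed limit or range.

ROBOT

A 6-joint arm with a two-finger parallel gripper is mounted at the origin on a cart in front of the work surface, level with it; the furniture and walls round the work are solid. World frame = base frame: x ahead of the robot, y to its left, z up, the work surface at z = 0. Lengths are in m, angles in degrees, forces in N, time in s.
With the tool pointing down it reaches from about 0.4 to 0.825 m from the base axis. Payload 7 kg.
Tool frame: the origin (TCP) lies midway between the tips of the shut fingers; the grasp point (between the pads) lies 19 mm behind it; z points along the fingers, y is the direction in which the jaws open and shut (so a half turn about z gives the same grasp; the last joint's range is limited). The gripper opens to 88 mm and grips with 3 to 60 N. Pads are 19 mm wide; open, the fingers measure 130 mm over their backs; the gripper's body (78 mm by 193 mm) begins 47 mm behind the grasp point.
Start: joints at [90.017, 20.546, 0.682, 0, -70.136, -16.507], TCP at [0.192, 0.647, 0.199] pointing down, gripper open.
Joint ranges: [-176.03, 176.03], [-82.01, 121.73], [-58.28, 71.71], [-173.87, 95.51], [-174.79, -0.11], [-173.66, 173.66]. Speed limits (degrees/s): [136.94, 136.94, 172.46, 180, 180, 180].

INTERFACE

Orientations are given as a 3x3 rotation matrix whose columns are the frame's x, y, z axes.
In Python, from rig import robot gives the robot as it stands. Calls block until the motion is done:
- robot.goto(position, orientation): joint-space move of the TCP to a pose.
- robot.servo_line(position, ori=None, speed=0.15): straight line of the TCP; ori=None keeps the orientation; speed is the mean speed in m/s.
- robot.movej(angles): joint-space move.
- robot.move_gripper(opening): opening from 0.0 (shut) to 1.0 (fully open); the grip force is fixed at half the most; returns when the fingers have stopped.
- robot.dwell(seconds).
- robot.ik(position, orientation): joint angles nearest the present ones, or None.
- robot.grab_frame(name): name is "scene" or "top"; returns (picture, depth): 480x640x3 uint8, red, green, blue; 480x640 float32, m along the optical axis (not along the pixel's ray), 0 where there is no reading.
- robot.camera_info(name): a dict with "vfov" (degrees; the focal length in pixels is half the picture's height over the tangent of half this angle, whatever the lens; pixels are square), "cx", "cy" (the principal point, pixels), "view" (4x4, takes a point from world to camera coordinates). Camera axes: x right, y down, z forward; pixel columns grow to the right and rows downward; lengths in m; the calibration is good to about 2 mm. A picture is of the moment at which its call begins. camera_info takes no time and is no camera call.
A pose or a line that the arm cannot do raises robot.Unreachable and nothing moves.
- robot.job_done(): hands the job in, once; it reports no verdict.
Readings, each from a call of its own:
- robot.read_t(): time.
- robot.read_qpos(): joint angles.
- robot.read_qvel(): joint speeds.
- robot.read_effort(): joint torques, N m.
- robot.read_position(): TCP position.
- robot.read_tcp_rot(): TCP orientation.
- robot.read_force(): force on the tool from outside, world axes, zero at the start.
- robot.read_ft_torque(): the same for the moment, N m.
- robot.read_grip_width(): opening from 0.0 (shut) to 1.0 (fully open).
Only numpy, scipy, OpenCV 4.12 (cv2) and the standard library are available. Lean on these libraries where they do the work, as an engineer would, in place of code of your own. Each camera call takes 0.05 s, during which the arm holds its last target.

## Working session

There is one attempt and no reset: what is moved stays moved. The work goes in short steps, each a Python script; the robot and the scene stay as the last script left them, time stands still between calls to the robot, and variables do not carry over. Pictures are saved under pics/ and viewed, and the job is handed in when it is done.

```bash
ls; mkdir -p pics; cat > h.py <<'E'
import numpy as np, cv2
from rig import robot
def K(n):
    c=robot.camera_info(n); f=240/np.tan(np.radians(c["vfov"])/2); return f,c["cx"],c["cy"],np.array(c["view"])
def ray(n,u,v):
    f,cx,cy,V=K(n); R=V[:3,:3];t=V[:3,3]
    o=-R.T@t; d=R.T@np.array([(u-cx)/f,(v-cy)/f,1.]); return o,d
def onz(n,u,v,z):
    o,d=ray(n,u,v); return o+d*(z-o[2])/d[2]
def proj(n,p):
    f,cx,cy,V=K(n); q=V[:3,:3]@np.asarray(p)+V[:3,3]; return np.array([cx+f*q[0]/q[2],cy+f*q[1]/q[2]])
def pts(n,D):
    f,cx,cy,V=K(n); v,u=np.mgrid[:480,:640]; c=np.stack([(u-cx)/f*D,(v-cy)/f*D,D],-1)
    return (c-V[:3,3])@V[:3,:3]
E
python3 - <<'E'
from h import *
for n in("scene","top"):
    p,d=robot.grab_frame(n); np.savez(f"f_{n}",p=p,d=d)
    cv2.imwrite(f"pics/{n}1.png",p[:,:,::-1]); print(n,robot.camera_info(n))
print(robot.read_t(),robot.read_tcp_rot())
E
```

```text
pics
scene {'vfov': 55.08506149998639, 'cx': 316.669498928772, 'cy': 234.91077401047409, 'view': array([[ 0.66959314, -0.74269029, -0.00749371, -0.28454347],
       [-0.48968565, -0.43385882, -0.75628995,  0.42939674],
       [ 0.55843799,  0.51007612, -0.65419367,  0.6250064 ],
       [ 0.        ,  0.        ,  0.        ,  1.        ]])}
top {'vfov': 56.50375833684828, 'cx': 317.6101019602351, 'cy': 245.2345697234024, 'view': array([[ 0.02569333, -0.99960241,  0.01161378,  0.14886643],
       [-0.98465503, -0.0273117 , -0.17236167,  0.59881674],
       [ 0.17261033, -0.00700702, -0.98496527,  1.09769998],
       [ 0.        ,  0.        ,  0.        ,  1.        ]])}
0.1 [[ 9.58844906e-01 -2.83930193e-01 -3.03081566e-04]
 [-2.83930324e-01 -9.58843760e-01 -1.48834366e-03]
 [ 1.31977835e-04  1.51314478e-03 -9.99998846e-01]]
```

View pics/scene1.png

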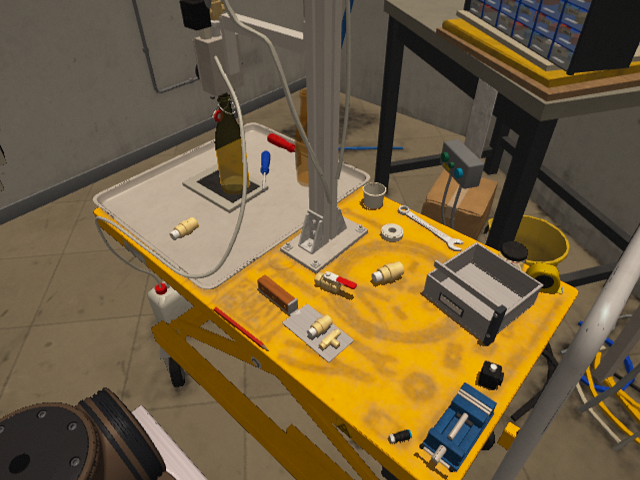

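View pics/top1.png

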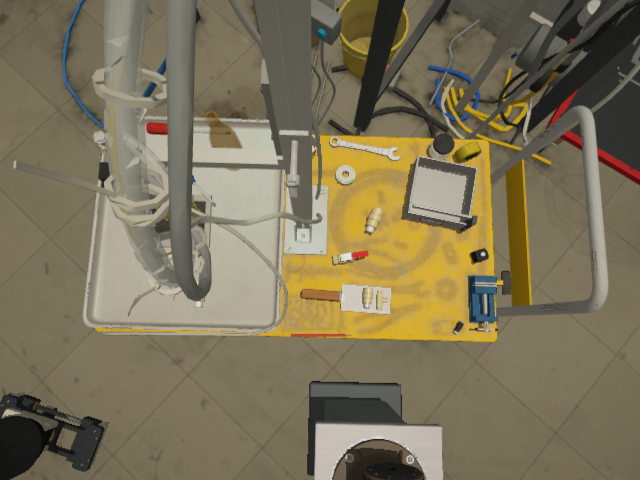

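```bash
python3 - <<'E'
from h import *
s=np.load("f_scene.npz")["p"];t=np.load("f_top.npz")["p"]
a=cv2.resize(s[225:365,230:550],None,fx=2.5,fy=2.5,interpolation=cv2.INTER_CUBIC)
b=cv2.resize(t[130:345,280:500],None,fx=2.7,fy=2.7,interpolation=cv2.INTER_CUBIC)
cv2.imwrite("pics/a.png",a[:,:,::-1]);cv2.imwrite("pics/b.png",b[:,:,::-1])
P=pts("top",np.load("f_top.npz")["d"])
for u,v in [(303,296),(318,296),(335,296),(347,300),(388,300),(367,297),(381,299),(372,220),(345,175),(350,258),(414,160),(474,166),(474,223),(405,215),(468,223),(440,217),(300,245),(478,255),(484,300)]: print(u,v,P[v,u].round(3))
E
```

```text
303 296 [0.465 0.199 0.036]
318 296 [0.466 0.16  0.031]
335 296 [0.467 0.117 0.033]
347 300 [0.459 0.083 0.003]
388 300 [ 0.462 -0.024  0.003]
367 297 [0.467 0.034 0.027]
381 299 [ 0.463 -0.004  0.016]
372 220 [0.67  0.023 0.032]
345 175 [0.803 0.094 0.   ]
350 258 [0.566 0.08  0.036]
414 160 [ 0.853 -0.099 -0.003]
474 166 [ 0.84  -0.265 -0.   ]
474 223 [ 0.653 -0.223  0.1  ]
405 215 [ 0.685 -0.064  0.036]
468 223 [ 0.659 -0.217  0.074]
440 217 [ 0.69  -0.167  0.002]
300 245 [0.601 0.211 0.011]
478 255 [ 0.582 -0.252  0.042]
484 300 [ 0.467 -0.265  0.036]
```

View pics/a.png

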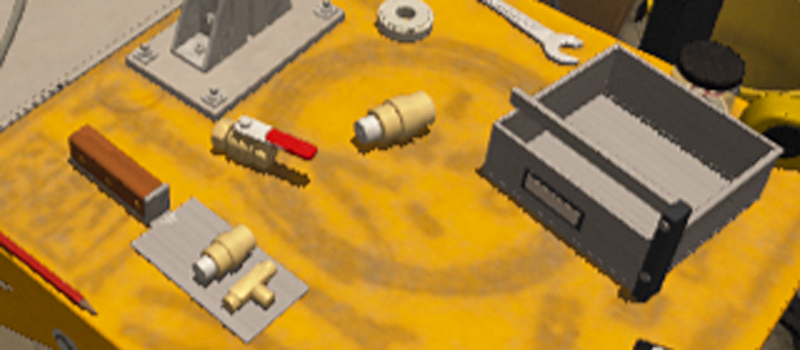

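View pics/b.png

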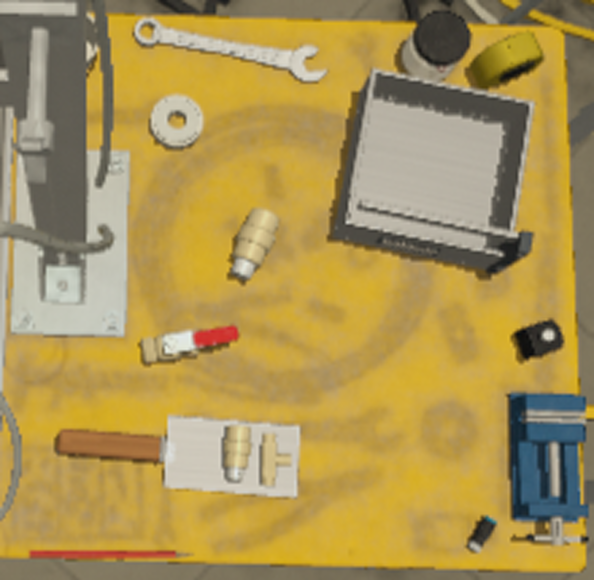

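```bash
python3 - <<'E'
from h import *
for q in [(0,0,0),(0.192,.647,.199),(0.192,.647,.4),(0.63,.2,0.5),(.466,.145,.25)]: print(q,proj("scene",q).round(),proj("top",q).round())
# obstacle points from both views
for n in("top","scene"):
    d=np.load(f"f_{n}.npz")["d"]; P=pts(n,d)[d>0]
    m=(P[:,0]>0.1)&(P[:,0]<0.95)&(P[:,1]>-.4)&(P[:,1]<.95)&(P[:,2]>.12)&(P[:,2]<.9)
    Q=P[m]; g={}
    print(n,len(Q))
    H=np.zeros((17,27))-1
    Z=np.zeros((17,27))+9
    for x,y,z in Q:
        i=int((x-.1)/.05);j=int((.95-y)/.05); H[i,j]=max(H[i,j],z);Z[i,j]=min(Z[i,j],z)
    for i in range(16,-1,-1): print("%.2f"%(.1+.05*i),' '.join("  .  " if h<0 else "%2d-%2d"%(zz*100,h*100) for h,zz in zip(H[i],Z[i])))
E
```

```text
(0, 0, 0) [107. 551.] [378. 489.]
(0.192, 0.647, 0.199) [  2. 188.] [ 82. 417.]
(0.192, 0.647, 0.4) [-51.  92.] [ 20. 442.]
(0.63, 0.2, 0.5) [307.  24.] [299. 174.]
(0.466, 0.145, 0.25) [269. 206.] [327. 290.]
top 31214
0.90   .     .     .     .     .     .     .     .     .     .     .     .     .     .     .     .     .     .     .     .     .     .     .     .     .     .     .  
0.85   .     .     .     .     .     .     .     .     .     .   25-26 12-19   .     .     .     .     .     .     .     .     .     .     .     .     .     .     .  
0.80   .     .     .     .     .     .     .     .     .     .   14-26 12-26   .     .     .     .     .     .     .     .     .     .     .     .     .   12-37 12-37
0.75   .     .     .     .     .     .     .     .     .     .     .     .     .     .     .     .     .     .     .     .     .     .     .     .     .   35-38 37-38
0.70   .     .     .     .     .     .     .     .     .   29-41   .     .     .     .     .   39-58   .     .     .     .     .     .     .     .     .   35-38 37-38
0.65   .     .     .     .     .     .     . 
[... 4107 characters left out ...]
 .     .     .     .     .     .  
0.25   .     .     .     .     .     .     .     .     .     .     .     .     .     .     .     .     .     .     .     .     .     .     .     .     .     .     .  
0.20   .     .     .     .     .     .     .   29-31 29-31   .     .     .     .     .     .     .     .     .     .     .     .     .     .     .     .     .     .  
0.15   .     .     .     .     .     .     .   22-30 29-29   .     .     .     .     .     .     .     .     .     .     .     .     .     .     .     .     .     .  
0.10   .     .     .     .     .     .     .     .     .     .     .     .     .     .     .     .     .     .   24-25 21-25 18-23   .     .     .     .     .     .
```

```bash
python3 - <<'E'
from h import *
A=[]
for n in("top","scene"):
    d=np.load(f"f_{n}.npz")["d"]; A.append(pts(n,d)[d>0])
P=np.vstack(A); r=np.hypot(P[:,0],P[:,1]); az=np.degrees(np.arctan2(P[:,1],P[:,0]))
for z0,z1 in[(-.02,.06),(.06,.12),(.12,.2),(.2,.3),(.3,.5),(.5,.7),(.7,1.2)]:
    o=[]
    for a in range(-60,130,10):
        m=(az>=a)&(az<a+10)&(P[:,2]>z0)&(P[:,2]<z1)&(r>.2)
        o.append("%d:%.2f"%(a,np.sort(r[m])[3]) if m.sum()>5 else "%d:-"%a)
    print(z0,z1,*o)
def rot(az): # tool down, tool x radial
    c,s=np.cos(az),np.sin(az); return np.array([[c,s,0],[s,-c,0],[0,0,-1]])
for rr in (.32,.36,.4,.45):
  for z in(.2,.35,.45,.55): 
    for a in(90,0):
      q=robot.ik(rr*np.array([np.cos(np.radians(a)),np.sin(np.radians(a)),z/rr]),rot(np.radians(a))); print(rr,z,a,None if q is None else np.round(q,1))
E
```

```text
-0.02 0.06 -60:0.20 -50:0.20 -40:0.42 -30:0.38 -20:0.37 -10:0.36 0:0.36 10:0.37 20:0.38 30:0.42 40:0.20 50:0.20 60:0.72 70:2.12 80:- 90:- 100:- 110:- 120:-
0.06 0.12 -60:- -50:0.56 -40:0.55 -30:0.71 -20:0.68 -10:0.69 0:1.27 10:0.65 20:0.48 30:0.47 40:0.83 50:2.34 60:2.16 70:2.13 80:- 90:- 100:- 110:- 120:-
0.12 0.2 -60:- -50:0.56 -40:0.55 -30:0.90 -20:- -10:1.23 0:1.25 10:0.65 20:0.49 30:0.80 40:- 50:2.35 60:2.16 70:2.14 80:- 90:- 100:- 110:- 120:-
0.2 0.3 -60:- -50:0.56 -40:0.55 -30:0.90 -20:- -10:1.23 0:1.25 10:0.62 20:0.53 30:0.79 40:- 50:- 60:0.59 70:0.59 80:- 90:- 100:- 110:- 120:-
0.3 0.5 -60:- -50:0.56 -40:0.55 -30:0.69 -20:- -10:1.22 0:1.27 10:0.61 20:0.61 30:0.65 40:0.78 50:- 60:0.58 70:0.58 80:- 90:- 100:- 110:- 120:-
0.5 0.7 -60:- -50:- -40:- -30:- -20:- -10:- 0:- 10:0.60 20:0.61 30:0.52 40:- 50:- 60:- 70:0.63 80:- 90:- 100:- 110:- 120:-
0.7 1.2 -60:- -50:- -40:- -30:- -20:- -10:- 0:- 10:0.67 20:0.52 30:0.50 40:- 50:- 60:- 70:- 80:- 90:- 100:- 110:- 120:-
0.32 0.2 90 [126.8 -17.  -38.4   0.  -68.6  53.2]
0.32 0.2 0 [ 36.8 -17.  -38.4   0.  -68.6  53.2]
0.32 0.35 90 [126.8 
[... 840 characters left out ...]
.7 -15.    0.  -85.7  61.3]
0.4 0.35 0 [ 28.7 -10.7 -15.    0.  -85.7  61.3]
0.4 0.45 90 [118.7 -10.3  -2.3   0.  -98.   61.3]
0.4 0.45 0 [ 28.7 -10.3  -2.3   0.  -98.   61.3]
0.4 0.55 90 [ 118.7   -8.    12.3    0.  -110.3   61.3]
0.4 0.55 0 [  28.7   -8.    12.3    0.  -110.3   61.3]
0.45 0.2 90 [115.2  -1.3 -26.2   0.  -65.1  64.8]
0.45 0.2 0 [ 25.2  -1.3 -26.2   0.  -65.1  64.8]
0.45 0.35 90 [115.2  -5.2 -10.5   0.  -84.7  64.8]
0.45 0.35 0 [ 25.2  -5.2 -10.5   0.  -84.7  64.8]
0.45 0.45 90 [115.2  -5.1   2.    0.  -97.1  64.8]
0.45 0.45 0 [ 25.2  -5.1   2.    0.  -97.1  64.8]
0.45 0.55 90 [ 115.2   -2.8   16.8    0.  -109.6   64.8]
0.45 0.55 0 [  25.2   -2.8   16.8    0.  -109.6   64.8]
```

```bash
python3 - <<'E'
from h import *
for n in("top","scene"):
    F=np.load(f"f_{n}.npz");d=F["d"];p=F["p"];P=pts(n,d);P[d<=0]=9
    X,Y,Z=P[...,0],P[...,1],P[...,2]
    def rect(m,lab):
        q=P[m][:,:2].astype(np.float32)*1000; r=cv2.minAreaRect(q); print(n,lab,m.sum(),np.round(r[0],1),np.round(r[1],1),round(r[2],2), "z",P[m][:,2].mean().round(4)); 
    box=(X>.62)&(X<.9)&(Y<-.03)&(Y>-.29)
    nb=box&(abs(Z-.06)<.003); k=nb
    rect(k,"rim")
    st=box&(X<.74)&(abs(Z-.096)<.0015); rect(st,"strip")
    q=P[st][:,:2]*1000
    if len(q)>5: l=cv2.fitLine(q.astype(np.float32),cv2.DIST_HUBER,0,.01,.01).ravel();print(l, "ang",np.degrees(np.arctan2(l[1],l[0])), "x",q[:,0].min(),q[:,0].max(),q[:,1].min(),q[:,1].max())
    sb=(X>.40)&(X<.53)&(Y>-.06)&(Y<.23)
    hsv=cv2.cvtColor(p,cv2.COLOR_RGB2HSV)
    wood=sb&(abs(Z-.033)<.004)&(hsv[...,0]<14)&(hsv[...,1]>90); rect(wood,"handle")
    bl=sb&(hsv[...,1]<60)&(hsv[...,2]>120)&(Z<.008)&(Z>-.003); 
    bl=cv2.morphologyEx(bl.astype(np.uint8),cv2.MORPH_OPEN,np.ones((3,3)))>0
    rect(bl,"blade")
    br=sb&(hsv[...,1]>50)&(hsv[...,0]>15)&(Z>.009)&(Z<.033)&(Y<.1); rect(br,"fittings")
    for nm,m in(("wood",wood),("blade",bl)):
        c=max(cv2.findContours(m.astype(np.uint8),0,1)[0],key=cv2.contourArea); print(nm,cv2.boundingRect(c))
E
```

```text
top rim 617 [ 781.5 -164.1] [166.  237.8] 80.78 z 0.0597
top strip 95 [ 682.4 -153.1] [162.7  17.9] 76.24 z 0.0963
[ 2.0133613e-01  9.7952223e-01  6.7973279e+02 -1.5678680e+02] ang 78.384895 x 654.4144992701351 696.7375118860351 -230.0839297391424 -71.94595739462405
top handle 0 [0. 0.] [0. 0.] 0.0 z nan
top blade 836 [464.   35.2] [129.9  68.8] 87.21 z 0.0037
top fittings 258 [463.9  13.1] [66.2 47.2] 77.22 z 0.0221<stdin>:6: RuntimeWarning: Mean of empty slice.
  ret = ret.dtype.type(ret / rcount)
Traceback (most recent call last):
ValueError: max() iterable argument is empty
```

```bash
python3 - <<'E' 2>/dev/null
from h import *
def fit(q,lab):
    q=(q*1000).astype(np.float32); l=cv2.fitLine(q,cv2.DIST_HUBER,0,.01,.01).ravel(); n=np.array([-l[1],l[0]]); e=(q-l[2:])@n
    print(lab,len(q),"ang",round(float(np.degrees(np.arctan2(l[1],l[0])))%180,2),"pt",l[2:].round(1),"rms",e.std().round(2))
for n in("top","scene"):
    F=np.load(f"f_{n}.npz");d=F["d"];p=F["p"];P=pts(n,d);P[d<=0]=9
    X,Y,Z=P[...,0],P[...,1],P[...,2]
    hsv=cv2.cvtColor(p,cv2.COLOR_RGB2HSV)
    sb=(X>.40)&(X<.53)&(Y>.09)&(Y<.23)&(Z>.024)&(Z<.04); print(n,hsv[sb].mean(0) if sb.sum() else 0)
    q=P[sb]; r=cv2.minAreaRect((q[:,:2]*1000).astype(np.float32)); print("handle",r,q[:,2].mean(),np.median(q[:,2])); 
    box=(X>.60)&(X<.9)&(Y<-.03)&(Y>-.29)
    rim=box&(abs(Z-.06)<.004)
    im=np.zeros((480,640,3),np.uint8)+p//3; im[rim]=[255,0,0]
    st=box&(X<.74)&(abs(Z-.096)<.003); im[st]=[0,255,0]
    c=cv2.resize(im[130:240,395:500] if n=="top" else im[230:350,410:555],None,fx=4,fy=4,interpolation=0); cv2.imwrite(f"pics/m_{n}.png",c[...,::-1])
    sc=st&(Y>-.215); fit(P[sc][:,:2],"strip")
    # body axis system guess ang
    a=np.radians(78.4); yb=np.array([np.cos(a),np.sin(a)]); xb=np.array([yb[1],-yb[0]])
    u=P[...,:2]@xb; v=P[...,:2]@yb
    print("rim ext x",np.percentile(u[rim],[1,50,99]).round(3),"strip x",np.percentile(u[sc],[1,99]).round(3),"y",np.percentile(v[sc],[1,99]).round(3))
    h=np.histogram(u[rim],bins=np.arange(.6,.95,.01)); print(dict(zip(h[1].round(2),h[0])))
    h=np.histogram(v[rim],bins=np.arange(-.15,.12,.01)); print(dict(zip(h[1].round(2),h[0])))
E
```

```text
top [ 15.07407407 155.42328042 154.02380952]
handle ((469.83721923828125, 153.89297485351562), (101.36041259765625, 25.46709632873535), 87.21173095703125) 0.033033411597922224 0.033063201709163076
strip 129 ang 79.32 pt [ 682.2 -144.6] rms 2.07
rim ext x [0.685 0.843 0.914] strip x [0.693 0.702] y [-0.074  0.069]
{np.float64(0.6): np.int64(0), np.float64(0.61): np.int64(0), np.float64(0.62): np.int64(0), np.float64(0.63): np.int64(0), np.float64(0.64): np.int64(0), np.float64(0.65): np.int64(0), np.float64(0.66): np.int64(0), np.float64(0.67): np.int64(0), np.float64(0.68): np.int64(110), np.float64(0.69): np.int64(17), np.float64(0.7): np.int64(6), np.float64(0.71): np.int64(14), np.float64(0.72): np.int64(17), np.float64(0.73): np.int64(15), np.float64(0.74): np.int64(15), np.float64(0.75): np.int64(15), np.float64(0.76): np.int64(18), np.float64(0.77): np.int64(13), np.float64(0.78): np.int64(17), np.float64(0.79): np.int64(16), np.float64(0.8): np.int64(14), np.float64(0.81): np.int64(16), np.float64(0.82): np.int64(14), np.float64(0.83): np.int64(22), np.float64(0.84): np.int64(
[... 2650 characters left out ...]
4(-0.11): np.int64(0), np.float64(-0.1): np.int64(20), np.float64(-0.09): np.int64(163), np.float64(-0.08): np.int64(29), np.float64(-0.07): np.int64(43), np.float64(-0.06): np.int64(47), np.float64(-0.05): np.int64(24), np.float64(-0.04): np.int64(27), np.float64(-0.03): np.int64(25), np.float64(-0.02): np.int64(30), np.float64(-0.01): np.int64(46), np.float64(0.0): np.int64(46), np.float64(0.01): np.int64(46), np.float64(0.02): np.int64(36), np.float64(0.03): np.int64(37), np.float64(0.04): np.int64(26), np.float64(0.05): np.int64(19), np.float64(0.06): np.int64(35), np.float64(0.07): np.int64(117), np.float64(0.08): np.int64(0), np.float64(0.09): np.int64(0), np.float64(0.1): np.int64(0)}
```

```bash
python3 - <<'E' 2>/dev/null
from h import *
for n in("top","scene"):
    F=np.load(f"f_{n}.npz");d=F["d"];P=pts(n,d);P[d<=0]=9
    X,Y,Z=P[...,0],P[...,1],P[...,2]
    box=(X>.60)&(X<.9)&(Y<-.03)&(Y>-.29)
    rim=box&(abs(Z-.06)<.004)
    a=np.radians(78.9); yb=np.array([np.cos(a),np.sin(a)]); xb=np.array([yb[1],-yb[0]])
    u=P[...,:2]@xb
    rim&=(u<.856); q=(P[rim][:,:2]*1000).astype(np.float32); r=cv2.minAreaRect(q); print(n,r)
E
```

```text
top ((747.0748901367188, -159.84759521484375), (167.94158935546875, 164.35284423828125), 79.19784545898438)
scene ((746.2025756835938, -161.51300048828125), (168.7949981689453, 168.25930786132812), 80.1423568725586)
```

View pics/m_scene.png

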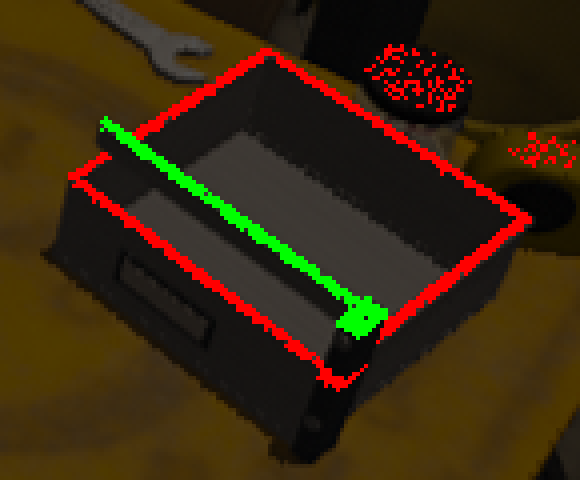

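```bash
python3 - <<'E' 2>/dev/null
from h import *
from scipy.optimize import least_squares
D=[]
for r in np.arange(.4,.8,.05):
  for z in(.05,.2,.35):
    for t in(-.4,0,.4):   # tilt in radial plane: use az s.t. j1=0: y=-.192
      Rt=np.array([[np.cos(t),0,np.sin(t)],[0,1,0],[-np.sin(t),0,np.cos(t)]])@np.diag([1,-1,-1])
      q=robot.ik([r,-.192,z],Rt)
      if q is not None and abs(q[3])<3: D.append((r,z,t,*q))
D=np.array(D);print(len(D),abs(D[:,[3,6]]).max(0)); np.set_printoptions(precision=4,suppress=True)
j2,j3=np.radians(D[:,4]),np.radians(D[:,5]); e=j3-j2
def f(p):
    L2,a,L4,T,h,k=p; t=D[:,2]
    wx=D[:,0]+T*np.sin(t); wz=D[:,1]+T*np.cos(t)
    return np.r_[L2*np.sin(j2)+L4*np.cos(e)-a*np.sin(e)+k-wx, L2*np.cos(j2)+L4*np.sin(e)+a*np.cos(e)+h-wz]
s=least_squares(f,[.4,0,.4,.3,.3,0]);print(s.x,s.cost)
A=[]
for n in("top","scene"):
    d=np.load(f"f_{n}.npz")["d"]; A.append(pts(n,d)[d>0])
P=np.vstack(A)
for z in np.arange(.0,.7,.05):
    m=(P[:,0]>.5)&(P[:,0]<.8)&(P[:,1]>.1)&(P[:,1]<.3)&(P[:,2]>=z)&(P[:,2]<z+.05); Q=P[m]
    if len(Q)>9: print(round(z,2),np.percentile(Q,[1,99],axis=0)[:,:2].ravel().round(3),"plus: minx for y<.2",Q[Q[:,1]<.2][:,0].min() if (Q[:,1]<.2).any() else None)
E
```

```text
69 [1.41533573e+02 8.32501616e-02]
[ 0.2691 -0.158   0.2682  0.2541  0.4161  0.345 ] 0.35205294903858786
0.0 [0.503 0.102 0.795 0.299] plus: minx for y<.2 0.5000345021956555
0.05 [0.623 0.18  0.712 0.226] plus: minx for y<.2 0.6211923025524831
0.1 [0.648 0.168 0.692 0.225] plus: minx for y<.2 0.646438788743385
0.15 [0.629 0.158 0.691 0.226] plus: minx for y<.2 0.6270026307899964
0.2 [0.501 0.158 0.692 0.257] plus: minx for y<.2 0.6084272537833301
0.25 [0.508 0.162 0.693 0.289] plus: minx for y<.2 0.5951621999362858
0.3 [0.539 0.162 0.696 0.299] plus: minx for y<.2 0.5830709754165179
0.35 [0.576 0.163 0.7   0.225] plus: minx for y<.2 0.575076548873092
0.4 [0.57  0.165 0.703 0.294] plus: minx for y<.2 0.5776741450218228
0.45 [0.553 0.169 0.702 0.298] plus: minx for y<.2 0.6473585154339537
0.5 [0.537 0.172 0.702 0.292] plus: minx for y<.2 0.6464943760303395
0.55 [0.534 0.179 0.702 0.299] plus: minx for y<.2 0.6409032474686159
0.6 [0.571 0.183 0.69  0.238] plus: minx for y<.2 0.5696341429776035
0.65 [0.649 0.183 0.674 0.242] plus: minx for y<.2 0.6488047513491262
```

```bash
cat > kin.py <<'E'
from h import *
from scipy.optimize import least_squares
E
python3 - <<'E' 2>/dev/null
from h import *
from scipy.optimize import least_squares
D=[];B=[]
for r in np.arange(.4,.8,.05):
  for z in(.05,.2,.35):
    for t in(-.4,0,.4):
      Rt=np.array([[np.cos(t),0,np.sin(t)],[0,1,0],[-np.sin(t),0,np.cos(t)]])@np.diag([1,-1,-1])
      q=robot.ik([r,-.192,z],Rt)
      if q is None: continue
      (D if abs(q[0])<3 and abs(q[3])<3 else B).append((r,z,t,*q))
np.set_printoptions(precision=4,suppress=True,linewidth=150)
print(np.array(B).round(2))
D=np.array(D);print(len(D))
j2,j3=np.radians(D[:,4]),np.radians(D[:,5]); e=j3-j2
for s in(1,-1):
  def f(p):
    L2,a,L4,T,h,k=p; t=s*D[:,2]
    wx=D[:,0]+T*np.sin(t); wz=D[:,1]+T*np.cos(t)
    return np.r_[L2*np.sin(j2)+L4*np.cos(e)-a*np.sin(e)+k-wx, L2*np.cos(j2)+L4*np.sin(e)+a*np.cos(e)+h-wz]
  o=least_squares(f,[.4,0,.4,.3,.3,0]);print(o.x,o.cost)
E
```

```text
[[   0.4     0.35   -0.4   108.74  -73.28  -36.65   29.03 -130.54   -0.39]
 [   0.4     0.35    0.    128.75  -77.32  -11.09    0.   -156.23  -38.75]
 [   0.45    0.35   -0.4   118.81  -76.66  -34.49   31.51 -139.24   -5.94]
 [   0.45    0.35    0.    133.81  -79.02   -6.67    0.   -162.36  -43.81]
 [   0.5     0.35   -0.4   127.02  -79.6   -32.06   34.71 -146.91   -9.17]
 [   0.5     0.35    0.    138.01  -80.23   -1.77    0.   -168.45  -48.01]
 [   0.55    0.35    0.    141.53  -80.93    3.62    0.   -174.55  -51.53]]
65
[ 0.6016 -0.      0.4637  0.405   0.1987 -0.0002] 1.0220396317722992e-07
[ 0.5761  0.0013  0.4614 -0.3809 -0.5231  0.0089] 0.027110265896358687
```

```bash
cat > kin.py <<'E'
from h import *
from scipy.spatial import cKDTree
C=np.array([.7466,-.1607]); YB=-10.6
SH=np.array([.4692,.1490]); YS=-92.7
def b2w(x,y): a=np.radians(YB); return C+np.array([x*np.cos(a)-y*np.sin(a),x*np.sin(a)+y*np.cos(a)])
def Rs(yaw,flip=0): # tool rot for shovel world yaw
    a=np.radians(yaw+180*flip); c,s=np.cos(a),np.sin(a); return np.array([[c,s,0],[s,-c,0],[0,0,-1.]])
def shov(se,te,psi): # shovel origin (world) with strip end E at (se,te) in shovel frame, yaw psi rel bin
    a=np.radians(psi); R=np.array([[np.cos(a),-np.sin(a)],[np.sin(a),np.cos(a)]])
    return b2w(*(np.array([-68,75])*1e-3-R@np.array([se,te])*1e-3))
def segs(q):
    j1,j2,j3,_,j5,_=np.radians(q); e=j3-j2
    el=np.array([.6016*np.sin(j2),0,.1987+.6016*np.cos(j2)]); w=el+.4637*np.array([np.cos(e),0,np.sin(e)])
    o=w+[0,-.192,0]; g=e+j5; t=o+.405*np.array([np.cos(g),0,np.sin(g)])
    R=np.array([[np.cos(j1),-np.sin(j1),0],[np.sin(j1),np.cos(j1),0],[0,0,1]])
    return [R@p for p in([0,0,.1987],el,w,o,t)]
def cloud():
    A=[]
    for n in("top","scene"):
        d=np.load(f"f_{n}.npz")["d"]; p=pts(n,d)[d>0]; A.append(p)
    P=np.vstack(A); m=(P[:,2]>.1)&(P[:,0]<1.1)&(P[:,0]>.27)&(abs(P[:,1])<1.1)&(P[:,2]<1.3); return P[m]
def near(tree,P,q):
    S=segs(q); o=[]
    for i in range(4):
        L=np.array([S[i]+(S[i+1]-S[i])*k for k in np.linspace(0,1 if i<3 else .85,15)]); d,ix=tree.query(L); k=d.argmin(); o.append((d[k].round(3),P[ix[k]].round(2).tolist()))
    return o
E
cat > plan.py <<'E'
from kin import *
P=cloud();T=cKDTree(P)
W=[]
def add(n,xy,z,R): W.append((n,np.r_[xy,z],R))
for f in(0,1):
  print("flip",f)
  for n,xy,z,yaw in [("grasp",SH,.005,YS),("swing",(.50,-.06),.15,-20),
    *[("e%d"%p,shov(80,-47,p),.077,YB+p) for p in(0,20,40,60)],
    *[("m%d"%p,shov(80,t,p),.077,YB+p) for p,t in((45,-20),(30,20),(10,50),(0,70))],
    ("in",b2w(-.144,0),.077,YB),("out",b2w(-.28,0),.077,YB),("lay",(.469,.09),.005,YS)]:
    q=robot.ik(np.r_[xy,z],Rs(yaw,f))
    print(n,np.round(xy,3),None if q is None else np.round(q,1), "" if q is None else near(T,P,q))
print(segs(robot.read_qpos())[-1])
E
python3 plan.py
```

```text
flip 0
grasp [0.469 0.149] [ 40.5  16.3 -35.8   0.  -37.9 -43.2] [(np.float64(0.335), [0.42, 0.28, 0.78]), (np.float64(0.218), [0.45, 0.3, 0.65]), (np.float64(0.116), [0.57, 0.2, 0.41]), (np.float64(0.08), [0.46, 0.23, 0.18])]
swing [ 0.5  -0.06] [ 15.5   6.7 -24.7   0.  -58.6  54.5] [(np.float64(0.437), [0.42, 0.28, 0.78]), (np.float64(0.145), [0.57, 0.2, 0.58]), (np.float64(0.145), [0.57, 0.2, 0.58]), (np.float64(0.22), [0.69, -0.11, 0.1])]
e0 [ 0.624 -0.014] [ 16.7  21.6 -15.    0.  -53.4  62.7] [(np.float64(0.299), [0.42, 0.28, 0.77]), (np.float64(0.049), [0.57, 0.22, 0.47]), (np.float64(0.049), [0.57, 0.22, 0.47]), (np.float64(0.113), [0.69, -0.1, 0.1])]
e20 [ 0.607 -0.041] [ 14.5  20.3 -17.    0.  -52.7  84.9] [(np.float64(0.314), [0.42, 0.28, 0.78]), (np.float64(0.075), [0.57, 0.22, 0.47]), (np.float64(0.075), [0.57, 0.22, 0.47]), (np.float64(0.106), [0.69, -0.1, 0.1])]
e40 [ 0.601 -0.073] [ 11.6  20.  -17.4   0.  -52.5 107.8] [(np.float64(0.322), [0.42, 0.28, 0.78]), (np.float64(0.102), [0.57, 0.21, 0.45]), (np.float64(0.102), [0.57, 0.21, 0.45]), (np.float64(0.098), [0.69, -
[... 4040 characters left out ...]
05 -0.134] [   5.5   21.2  -15.5    0.   -53.2 -106.1] [(np.float64(0.328), [0.42, 0.28, 0.78]), (np.float64(0.138), [0.65, 0.18, 0.48]), (np.float64(0.138), [0.65, 0.18, 0.48]), (np.float64(0.083), [0.68, -0.14, 0.1])]
out [ 0.471 -0.109] [  10.3    9.5  -32.4    0.   -48.  -110.9] [(np.float64(0.413), [0.42, 0.28, 0.78]), (np.float64(0.19), [0.57, 0.21, 0.44]), (np.float64(0.19), [0.57, 0.21, 0.44]), (np.float64(0.213), [0.68, -0.14, 0.1])]
lay [0.469 0.09 ] [ 34.5  15.1 -37.7   0.  -37.2 142.8] [(np.float64(0.345), [0.42, 0.28, 0.78]), (np.float64(0.207), [0.55, 0.27, 0.5]), (np.float64(0.149), [0.57, 0.2, 0.41]), (np.float64(0.139), [0.46, 0.23, 0.18])]
[0.19179484 0.64687181 0.19868975]
```

```bash
cat > m1.py <<'E'
from kin import *
import sys
P=cloud();T=cKDTree(P)
q0=robot.read_qpos()
g=robot.ik(np.r_[SH,.10],Rs(YS))
a=np.array([90,-13,-16.5,0,-86.5,-16.5]); b=np.array([g[0],-13,-16.5,0,-86.5,g[5]])
print(segs(a)[-1],segs(b)[-1],g)
L=[q0,a,b,g]
for i in range(3):
    worst=min((d,s,k,p) for k in np.linspace(0,1,15) for s,(d,p) in enumerate(near(T,P,np.array(L[i])*(1-k)+np.array(L[i+1])*k)))
    print(i,worst)
if len(sys.argv)>1:
    for q in L[1:]: robot.movej(list(q)); print(robot.read_t(),robot.read_position(),robot.read_force())
    p,d=robot.grab_frame("top"); cv2.imwrite("pics/t2.png",p[180:330,260:460][:,:,::-1].repeat(3,0).repeat(3,1))
    p,d=robot.grab_frame("scene"); cv2.imwrite("pics/s2.png",p[:,:,::-1])
E
python3 m1.py
```

```text
[0.192      0.32750455 0.35157282] [0.3736745  0.06701196 0.35157282] [ 40.54794521   8.64559926 -29.82681269   0.         -51.52758805
 -43.24794521]
0 (np.float64(0.215), 2, np.float64(1.0), [0.4, 0.32, 0.82])
1 (np.float64(0.124), 2, np.float64(0.5), [0.42, 0.28, 0.76])
2 (np.float64(0.08), 3, np.float64(1.0), [0.46, 0.23, 0.18])
```

```bash
sed -i 's/-13,-16.5,0,-86.5/-18,-20,0,-88/g' m1.py; python3 m1.py go
```

```text
[0.192     0.2775129 0.3496727] [0.33568773 0.03451318 0.3496727 ] [ 40.54794521   8.64559926 -29.82681269   0.         -51.52758805
 -43.24794521]
0 (np.float64(0.217), 2, np.float64(0.9285714285714285), [0.4, 0.32, 0.82])
1 (np.float64(0.166), 2, np.float64(0.42857142857142855), [0.42, 0.28, 0.76])
2 (np.float64(0.08), 3, np.float64(1.0), [0.46, 0.23, 0.18])
1.5833 [0.19174083 0.27806541 0.34929808] [-0.41063316  0.50055908 -0.28956873]
2.675 [0.3356779  0.03522039 0.34935782] [-0.38701915 -0.11238182  0.14793788]
3.8417 [0.46947876 0.14969191 0.10095267] [0.03369564 0.74081193 0.3118787 ]
```

View pics/s2.png

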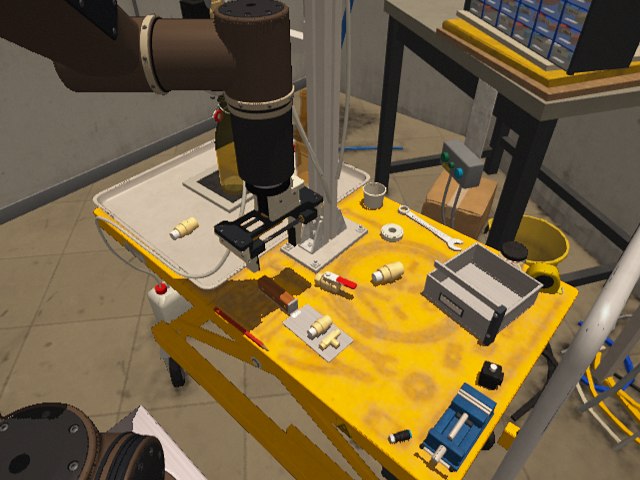

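View pics/t2.png

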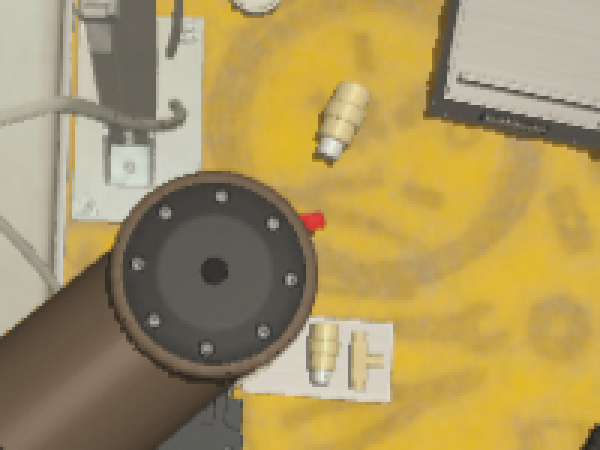

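The things that look like the coupling are at scene pixels (320,325), (387,273) and (185,229). The one at (320,325) is the smallest and lies crosswise on the blade beside the tee, which matches the description, and the enlarged crop confirmed it. The gripper now stands over the handle, which is the brown bar at scene (277,293).

```bash
python3 - <<'E'
from kin import *
robot.servo_line([*SH,.005],speed=.08)
print(robot.read_t(),robot.read_position(),robot.read_force())
robot.move_gripper(0.0); print(robot.read_t(),robot.read_grip_width()*88,robot.read_force(),robot.read_ft_torque())
robot.servo_line([*SH,.05],speed=.05); robot.dwell(.3)
print(robot.read_t(),robot.read_position(),robot.read_grip_width()*88,robot.read_force(),robot.read_ft_torque())
for n in("top","scene"):
    p,d=robot.grab_frame(n); np.savez(f"l_{n}",p=p,d=d)
    P=pts(n,d); hsv=cv2.cvtColor(p,cv2.COLOR_RGB2HSV); X,Y,Z=[P[...,i] for i in range(3)]
    m=(d>0)&(X>.41)&(X<.52)&(Y>-.05)&(Y<.11)&(hsv[...,1]<60)&(hsv[...,2]>110)&(Z>.015)&(Z<.075)
    q=P[m]; print(n,m.sum())
    if m.sum()>30:
        A=np.c_[q[:,:2]-[.464,.035],np.ones(len(q))]; w=np.ones(len(q),bool)
        for _ in range(8):
            c=np.linalg.lstsq(A[w],q[w,2],rcond=None)[0]; e=q[:,2]-A@c; w=abs(e)<.003
        print("plane",c,w.sum(),"pitch down deg",np.degrees(c[1]),cv2.minAreaRect((q[w][:,:2]*1000).astype(np.float32)))
p=np.load("l_scene.npz")["p"]; cv2.imwrite("pics/l3.png",cv2.resize(p[190:370,200:440],None,fx=3,fy=3)[...,::-1])
E
```

```text
5.2833 [0.46953117 0.14924235 0.0054496 ] [ 0.36990282  0.33202754 -0.40633979]
6.7917 0.2477426433183442 [-0.61176575 -0.6446824   9.23146186] [-0.0224554   0.27160119  0.0069955 ]
8.1417 [0.4691204  0.1489188  0.04980071] 0.32345953309877423 [ 0.45257151 -0.07419189 -0.6512615 ] [ 0.02494538 -0.05842347  0.03865886]
top 42
plane [0.09166042 0.14662043 0.0255693 ] 32 pitch down deg 8.400731548491029 ((455.7035217285156, 10.201326370239258), (56.83738708496094, 44.711509704589844), 73.67752075195312)
scene 80
plane [0.01338982 0.14146273 0.02226442] 65 pitch down deg 8.105217309992101 ((458.7756652832031, 53.20808410644531), (43.083797454833984, 103.9100570678711), 4.127260208129883)
```

View pics/l3.png

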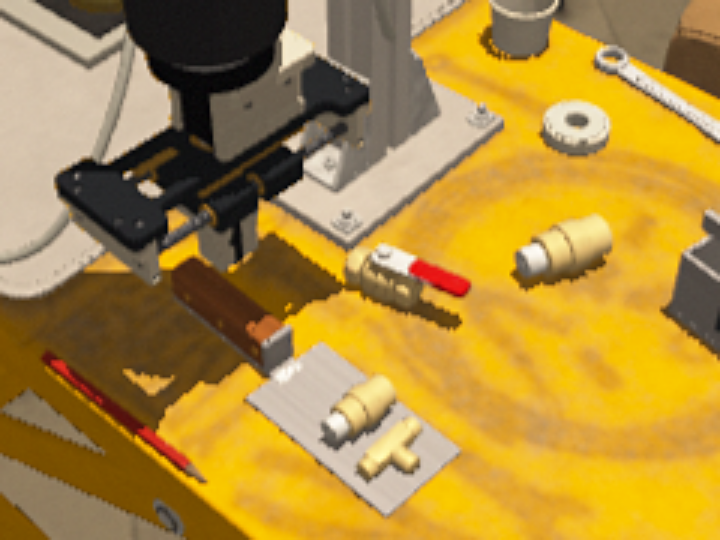

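```bash
python3 - <<'E'
from kin import *
print(robot.read_position(),proj("scene",robot.read_position()),proj("top",robot.read_position()))
print(proj("scene",[.4692,.149,.033]),proj("scene",[.472,.204,.033]))
d=np.load("l_scene.npz")["d"];p=np.load("l_scene.npz")["p"];P=pts("scene",d)
for u,v in[(276,275),(277,270),(270,290),(262,283),(250,280),(285,300),(292,305),(310,320)]: print(u,v,P[v,u].round(3),p[v,u])
f=np.load("f_scene.npz");P0=pts("scene",f["d"])
for u,v in[(276,275),(270,290),(262,283),(285,300),(292,305)]: print("before",u,v,P0[v,u].round(3),f["p"][v,u])
p,d=robot.grab_frame("scene"); cv2.imwrite("pics/n4.png",cv2.resize(p[220:320,225:325],None,fx=6,fy=6,interpolation=cv2.INTER_CUBIC)[...,::-1]); print(robot.read_grip_width())
E
```

```text
[0.46913908 0.14894486 0.04986255] [276.40211528 283.05792077] [322.60210326 294.39391549]
[276.93829948 288.69830795] [259.68005779 275.09920645]
276 275 [0.461 0.138 0.087] [108  97  79]
277 270 [0.464 0.138 0.099] [19 19 15]
270 290 [0.459 0.159 0.03 ] [82 45 19]
262 283 [0.461 0.186 0.03 ] [81 45 18]
250 280 [0.381 0.114 0.153] [119 107  87]
285 300 [0.46  0.116 0.031] [192 104  44]
292 305 [0.464 0.101 0.024] [95 89 78]
310 320 [0.472 0.06  0.004] [211 195 180]
before 276 275 [ 0.517  0.205 -0.002] [202 141  34]
before 270 290 [0.458 0.158 0.032] [130  70  27]
before 262 283 [0.46  0.184 0.032] [145  77  32]
before 285 300 [0.46  0.117 0.03 ] [169  90  37]
before 292 305 [0.464 0.102 0.024] [81 75 68]
0.003595697710689887
```

View pics/n4.png

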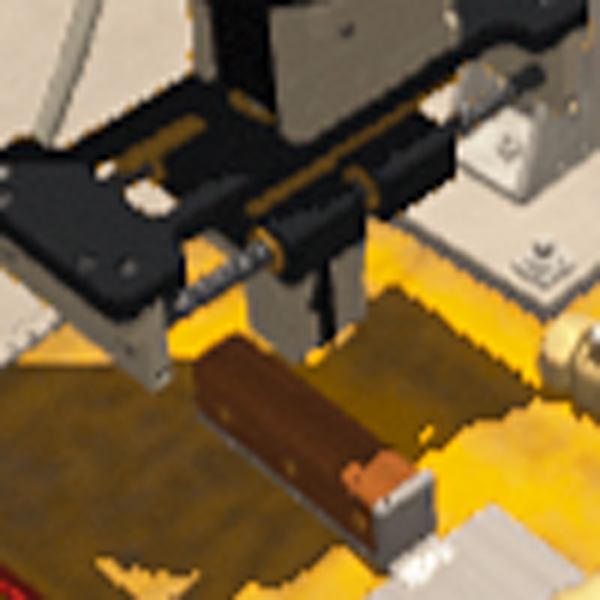

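```bash
python3 - <<'E'
from kin import *
robot.move_gripper(1.0)
robot.servo_line([*SH,.10],speed=.1)
p,d=robot.grab_frame("scene"); cv2.imwrite("pics/o5a.png",cv2.resize(p[220:320,225:325],None,fx=5,fy=5,interpolation=cv2.INTER_CUBIC)[...,::-1])
robot.servo_line([*SH,.005],speed=.08)
print(robot.read_t(),robot.read_position(),robot.read_grip_width(),robot.read_force())
p,d=robot.grab_frame("scene"); cv2.imwrite("pics/o5.png",cv2.resize(p[220:320,225:325],None,fx=5,fy=5,interpolation=cv2.INTER_CUBIC)[...,::-1])
E
```

```text
11.7667 [0.46952574 0.14924449 0.00545074] 0.999166171163454 [-0.40058554 -0.06191432 -0.27608451]
```

View pics/o5.png

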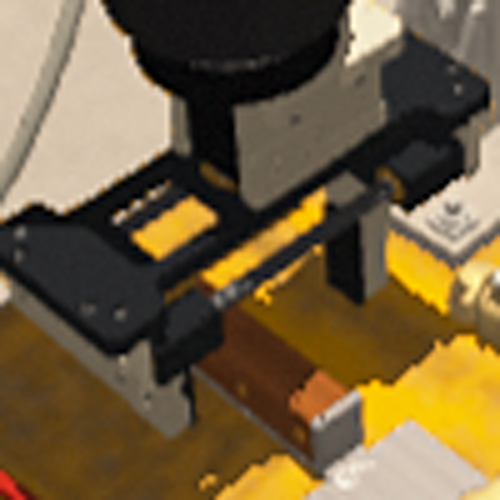

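View pics/o5a.png

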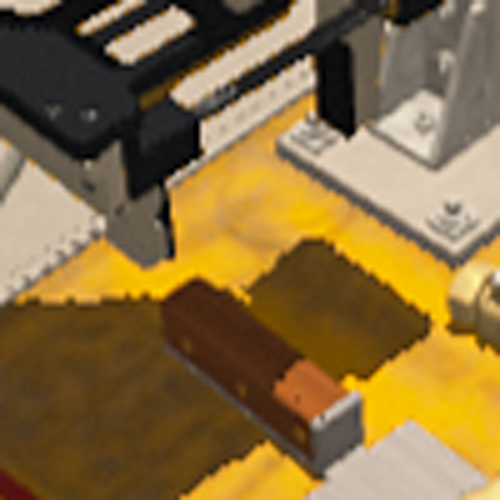

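The fingers straddle the handle here, with one at crop (180,400) and the other at (360,270). I'll close in steps and watch.

```bash
python3 - <<'E'
from kin import *
for w in(.4,.3,.26,.2,0.0):
    robot.move_gripper(w); print(w,robot.read_t(),robot.read_grip_width(),robot.read_position().round(4),robot.read_force().round(2))
    p,d=robot.grab_frame("scene"); cv2.imwrite("pics/c6_%d.png"%(w*100),cv2.resize(p[220:320,225:325],None,fx=5,fy=5,interpolation=cv2.INTER_CUBIC)[...,::-1])
    if robot.read_grip_width()<.2: break
E
```

```text
0.4 12.825 0.3998339707047853 [0.4692 0.149  0.005 ] [ 0.58  0.13 -0.21]
0.3 13.3167 0.2999758036128111 [0.4692 0.149  0.005 ] [ 0.35  0.56 -0.53]
0.26 13.6917 0.2597632972489264 [0.4691 0.149  0.005 ] [-1.04  0.87  0.67]
0.2 13.975 0.24668255582686507 [0.4691 0.149  0.005 ] [-1.26  1.29  0.29]
0.0 14.2417 0.24483900701349495 [0.4691 0.149  0.005 ] [-2.68  0.23  1.5 ]
```

```bash
python3 - <<'E'
from kin import *
robot.dwell(.2);print(robot.read_grip_width())
for z in(.008,.015,.05):
    robot.servo_line([*SH,z],speed=.04); print(z,robot.read_t(),robot.read_grip_width(),robot.read_force().round(2),robot.read_ft_torque().round(3))
    if robot.read_grip_width()<.2: break
for n in("top","scene"):
    p,d=robot.grab_frame(n); np.savez(f"l_{n}",p=p,d=d)
    P=pts(n,d); hsv=cv2.cvtColor(p,cv2.COLOR_RGB2HSV); X,Y,Z=[P[...,i] for i in range(3)]
    m=(d>0)&(X>.40)&(X<.53)&(Y>-.06)&(Y<.11)&(hsv[...,1]<60)&(hsv[...,2]>110)&(Z>.008)&(Z<.075)
    q=P[m]; print(n,m.sum())
    if m.sum()>30:
        A=np.c_[q[:,:2]-[.464,.035],np.ones(len(q))]; w=np.ones(len(q),bool)
        for _ in range(8):
            c=np.linalg.lstsq(A[w],q[w,2],rcond=None)[0]; e=q[:,2]-A@c; w=abs(e)<.003
        print("plane",c,w.sum(),"pitch down deg",np.degrees(c[1]),cv2.minAreaRect((q[w][:,:2]*1000).astype(np.float32)))
p=np.load("l_scene.npz")["p"]; cv2.imwrite("pics/l7.png",cv2.resize(p[190:370,200:440],None,fx=3,fy=3)[...,::-1])
E
```

```text
0.24578826573346807
0.008 14.7417 0.025065455212993214 [-0.94 -0.25 -0.2 ] [ 0.066 -0.029  0.02 ]
top 98
plane [-0.01353172  0.07649635  0.01855146] 20 pitch down deg 4.382918168571138 ((455.59674072265625, 18.98727035522461), (66.12724304199219, 44.94728088378906), 63.09878921508789)
scene 94
plane [-0.05085205  0.1512479   0.02190596] 67 pitch down deg 8.665866458128145 ((461.84002685546875, 53.392330169677734), (101.93820190429688, 40.66435623168945), 78.69625854492188)
```

View pics/l7.png

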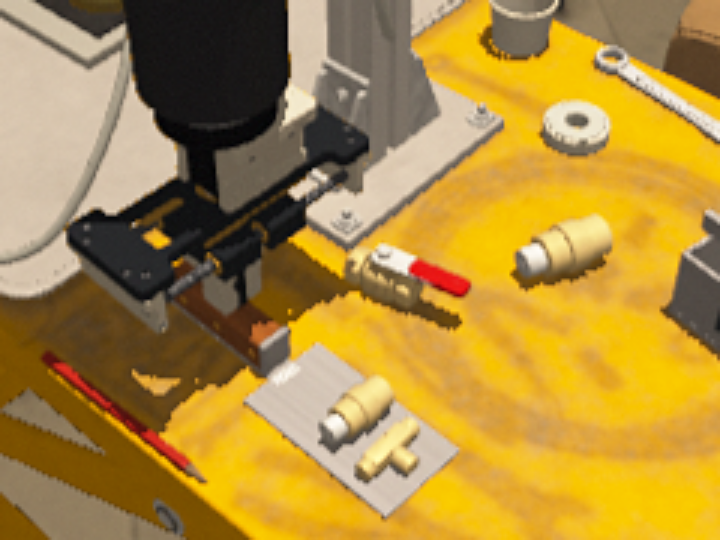

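```bash
python3 - <<'E'
from kin import *
print(robot.read_t(),robot.read_position(),robot.read_grip_width(),robot.read_force().round(2))
p,d=robot.grab_frame("scene"); np.savez("l_scene",p=p,d=d)
cv2.imwrite("pics/n8.png",cv2.resize(p[240:320,235:315],None,fx=7,fy=7,interpolation=cv2.INTER_CUBIC)[...,::-1])
P=pts("scene",d)
hsv=cv2.cvtColor(p,cv2.COLOR_RGB2HSV); X,Y,Z=[P[...,i] for i in range(3)]
m=(d>0)&(X>.42)&(X<.51)&(Y>-.06)&(Y<.11)&(hsv[...,1]<60)&(hsv[...,2]>110)
q=P[m]
for y in np.arange(-.04,.1,.02):
    z=q[(q[:,1]>y)&(q[:,1]<y+.02)][:,2]; print(round(y,2),len(z),np.percentile(z,[20,50]).round(4) if len(z) else 0)
def w(u,v): print(u,v,P[v,u].round(3),p[v,u])
for u,v in [(262,283),(266,286),(270,289),(275,292),(278,290),(281,290),(284,300),(284,290),(288,300),(280,298),(270,294),(264,290)]: w(u,v)
E
```

```text
14.8417 [0.46905459 0.14888064 0.00796153] 0.009413182780178692 [ 0.26  0.25 -0.77]
-0.04 182 [0.0013 0.0023]
-0.02 193 [0.0013 0.0023]
0.0 165 [0.0014 0.0026]
0.02 136 [0.0019 0.0038]
0.04 162 [0.0013 0.0025]
0.06 278 [0.0011 0.0023]
0.08 232 [0.0013 0.0023]
0.1 59 [0.0038 0.0319]
262 283 [0.41  0.12  0.118] [100  96  92]
266 286 [0.46  0.171 0.033] [75 38 15]
270 289 [0.453 0.152 0.043] [108  99  83]
275 292 [0.454 0.137 0.045] [107  95  80]
278 290 [0.461 0.136 0.045] [110  98  82]
281 290 [0.471 0.138 0.036] [ 7  9 13]
284 300 [0.457 0.117 0.033] [195 106  44]
284 290 [0.496 0.158 0.   ] [119  79   0]
288 300 [0.463 0.112 0.032] [186 101  42]
280 298 [0.457 0.127 0.031] [81 44 20]
270 294 [0.454 0.154 0.026] [73 42 15]
264 290 [0.454 0.173 0.024] [74 42 20]
```

View pics/n8.png

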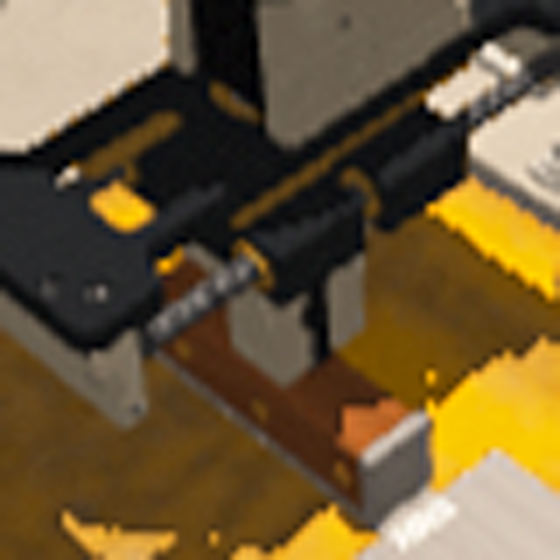

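View pics/c6_0.png

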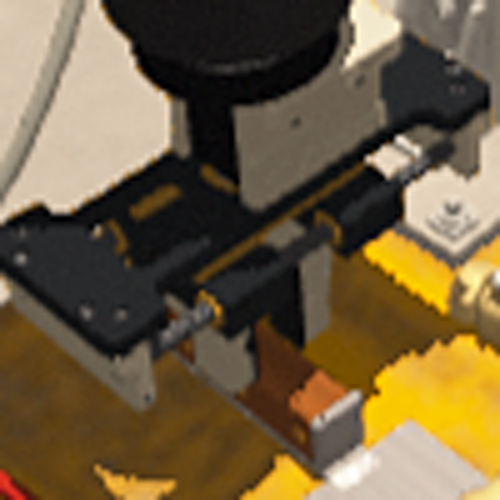

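```bash
python3 - <<'E'
from kin import *
for q in [(.425,.1395,.005),(.415,.1395,.005),(.404,.1395,.005),(.425,.1395,.034),(.404,.1395,.034),(.459,.1395,.008),(.469,.1395,.008),(.459,.1395,.036)]:
    a=proj("scene",q); print(q,a.round(1),"o5:",((a-[225,220])*5).round(), "n8:",((a-[235,240])*7).round())
d=np.load("l_scene.npz")["d"];P=pts("scene",d)
m=(abs(P[...,0]-.469)<.03)&(abs(P[...,1]-.149)<.014)&(d>0)
im=np.load("l_scene.npz")["p"]
for v in range(280,300,2): print(v,[tuple((P[v,u]*1000).astype(int)) for u in range(268,286,3)])
E
```

```text
(0.425, 0.1395, 0.005) [265.4 312.6] o5: [202. 463.] n8: [213. 508.]
(0.415, 0.1395, 0.005) [261.8 315.5] o5: [184. 477.] n8: [187. 528.]
(0.404, 0.1395, 0.005) [257.7 318.7] o5: [164. 494.] n8: [159. 551.]
(0.425, 0.1395, 0.034) [264.2 303.1] o5: [196. 416.] n8: [205. 442.]
(0.404, 0.1395, 0.034) [256.4 309.3] o5: [157. 446.] n8: [150. 485.]
(0.459, 0.1395, 0.008) [277.4 302. ] o5: [262. 410.] n8: [297. 434.]
(0.469, 0.1395, 0.008) [280.8 299.2] o5: [279. 396.] n8: [321. 415.]
(0.459, 0.1395, 0.036) [276.5 292.8] o5: [258. 364.] n8: [291. 370.]
280 [(np.int64(424), np.int64(119), np.int64(114)), (np.int64(432), np.int64(120), np.int64(108)), (np.int64(432), np.int64(111), np.int64(113)), (np.int64(51), np.int64(-343), np.int64(731)), (np.int64(469), np.int64(138), np.int64(65)), (np.int64(476), np.int64(136), np.int64(62))]
282 [(np.int64(451), np.int64(153), np.int64(63)), (np.int64(448), np.int64(140), np.int64(75)), (np.int64(433), np.int64(113), np.int64(106)), (np.int64(460), np.int64(136), np.int64(68)), (np.int64(470), np.int64(138), np.int64(59)), (np.int64(476), np.int64(13
[... 1565 characters left out ...]
, (np.int64(459), np.int64(138), np.int64(32)), (np.int64(463), np.int64(133), np.int64(33)), (np.int64(468), np.int64(130), np.int64(31))]
296 [(np.int64(453), np.int64(160), np.int64(15)), (np.int64(454), np.int64(152), np.int64(20)), (np.int64(454), np.int64(143), np.int64(27)), (np.int64(456), np.int64(135), np.int64(31)), (np.int64(460), np.int64(130), np.int64(31)), (np.int64(463), np.int64(125), np.int64(33))]
298 [(np.int64(456), np.int64(165), np.int64(3)), (np.int64(453), np.int64(152), np.int64(15)), (np.int64(454), np.int64(143), np.int64(20)), (np.int64(453), np.int64(133), np.int64(29)), (np.int64(456), np.int64(127), np.int64(31)), (np.int64(459), np.int64(121), np.int64(33))]
```

The fingertips are higher than the reported TCP. With the jaws open at TCP z = 0.005 they show at o5 (185,430), which is about z = 0.03, so the pads only caught the top few mm of the handle. I'll open and go down in small steps, checking the force.

```bash
python3 - <<'E'
from kin import *
robot.servo_line([*SH,.02],speed=.1)
robot.move_gripper(.6)
z=.005; robot.servo_line([*SH,z],speed=.08); f0=robot.read_force()[2]
while z>-.0135:
    z-=.003; robot.servo_line([*SH,z],speed=.03); f=robot.read_force()[2]; print(round(z,4),round(f,2),robot.read_position()[2].round(4))
    if f-f0>4: break
p,d=robot.grab_frame("scene"); cv2.imwrite("pics/o9.png",cv2.resize(p[220:320,225:325],None,fx=5,fy=5,interpolation=cv2.INTER_CUBIC)[...,::-1]); print(robot.read_t())
E
```

```text
0.002 0.24 0.0021
-0.001 0.14 -0.0011
-0.004 0.12 -0.0042
-0.007 0.25 -0.0072
-0.01 0.7 -0.0102
-0.013 0.69 -0.0132
-0.016 0.47 -0.0162
18.3
```

View pics/o9.png

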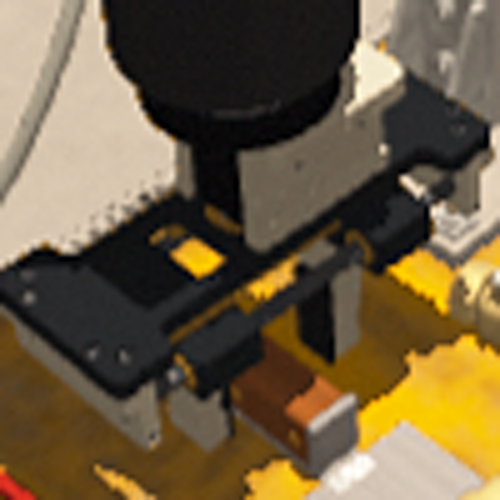

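```bash
python3 - <<'E'
from kin import *
f0=robot.read_force()[2]
for z in(-.018,-.020):
    robot.servo_line([*SH,z],speed=.03); f=robot.read_force()[2]; print(z,f)
    if f-f0>4: break
robot.move_gripper(.3); robot.move_gripper(.25); robot.move_gripper(0.); robot.dwell(.2)
print(robot.read_t(),robot.read_grip_width(),robot.read_force().round(2),robot.read_ft_torque().round(3))
for dz in(.004,.012,.045):
    robot.servo_line([*SH,-.02+dz],speed=.04); print(dz,robot.read_t(),robot.read_grip_width(),robot.read_force().round(2),robot.read_ft_torque().round(3))
    if robot.read_grip_width()<.2: break
for n in("top","scene"):
    p,d=robot.grab_frame(n); np.savez(f"l_{n}",p=p,d=d)
    P=pts(n,d); hsv=cv2.cvtColor(p,cv2.COLOR_RGB2HSV); X,Y,Z=[P[...,i] for i in range(3)]
    m=(d>0)&(X>.43)&(X<.50)&(Y>-.03)&(Y<.08)&(hsv[...,1]<60)&(hsv[...,2]>110)&(Z>.01)
    q=P[m]
    for y in np.arange(-.04,.1,.02):
        z=q[(q[:,1]>y)&(q[:,1]<y+.02)][:,2]; print(n,round(y,2),len(z),np.percentile(z,[20,50]).round(4) if len(z) else 0)
p=np.load("l_scene.npz")["p"]; cv2.imwrite("pics/l10.png",cv2.resize(p[190:370,200:440],None,fx=3,fy=3)[...,::-1])
E
```

```text
-0.018 -0.13871924752648096
-0.02 -0.06009254930981642
20.1417 0.26945997346065786 [-3.91  0.78  3.54] [ 0.343  1.412 -0.098]
0.004 20.3917 0.2689748026621274 [ 0.09 -0.44 -4.02] [ 0.328 -0.04   0.027]
0.012 20.7417 0.27248114207046853 [ 0.51  0.29 -4.73] [ 0.302 -0.016 -0.004]
0.045 21.7167 0.2707266551570187 [-0.07  0.12 -3.82] [ 0.307 -0.063 -0.027]
top -0.04 82 [0.0465 0.0481]
top -0.02 128 [0.0465 0.0483]
top 0.0 143 [0.0462 0.0484]
top 0.02 89 [0.0476 0.0496]
top 0.04 207 [0.0465 0.0482]
top 0.06 120 [0.0467 0.0483]
top 0.08 0 0
top 0.1 0 0
scene -0.04 153 [0.0457 0.0467]
scene -0.02 168 [0.0456 0.0465]
scene 0.0 140 [0.0457 0.0469]
scene 0.02 131 [0.046  0.0481]
scene 0.04 151 [0.046  0.0468]
scene 0.06 283 [0.0457 0.0467]
scene 0.08 0 0
scene 0.1 0 0
```

View pics/l10.png

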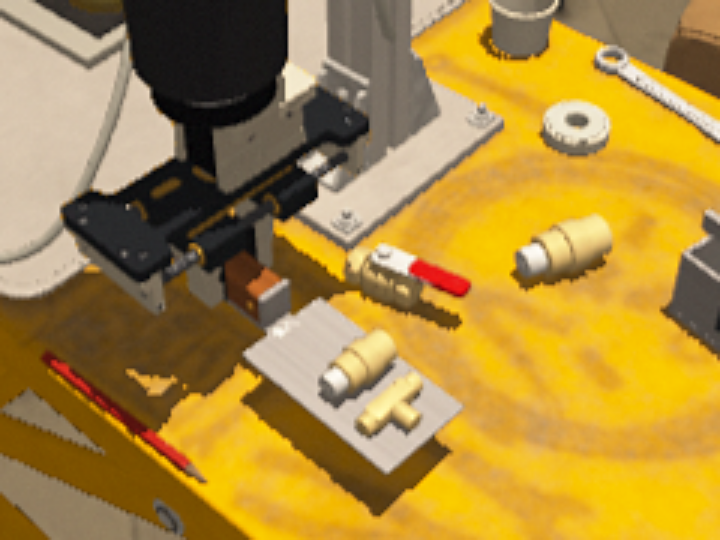

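```bash
python3 - <<'E'
from kin import *
# offline yaw check on lifted blade
for n in("top","scene"):
    F=np.load(f"l_{n}.npz");P=pts(n,F["d"]);hsv=cv2.cvtColor(F["p"],cv2.COLOR_RGB2HSV);X,Y,Z=[P[...,i] for i in range(3)]
    m=(F["d"]>0)&(X>.40)&(X<.53)&(Y>-.06)&(Y<.13)&(hsv[...,1]<60)&(Z>.04)&(Z<.053)
    q=P[m]; print(n,m.sum(),cv2.minAreaRect((q[:,:2]*1000).astype(np.float32)),"xslope",np.polyfit(q[:,0],q[:,2],1)[0])
robot.servo_line([*SH,.11],speed=.09)
robot.servo_line([.50,-.06,.12],Rs(-20),speed=.12)
print(robot.read_t(),robot.read_grip_width())
robot.servo_line([*shov(80,-62,60),.11],Rs(YB+60),speed=.06)
print(robot.read_t(),robot.read_grip_width(),robot.read_position(),robot.read_qpos().round(1),robot.read_force().round(2))
for n in("top","scene"):
    p,d=robot.grab_frame(n); np.savez(f"e_{n}",p=p,d=d)
p=np.load("e_scene.npz")["p"]; cv2.imwrite("pics/e11.png",cv2.resize(p[150:350,310:560],None,fx=3,fy=3)[...,::-1])
p=np.load("e_top.npz")["p"]; cv2.imwrite("pics/e11t.png",cv2.resize(p[130:310,300:500],None,fx=3,fy=3)[...,::-1])
E
```

```text
top 803 ((463.19677734375, 34.3541259765625), (127.12955474853516, 69.51311492919922), 87.03783416748047) xslope -0.0030662453553956365
scene 1419 ((462.8293762207031, 45.935020446777344), (155.74891662597656, 70.45862579345703), 86.67662048339844) xslope -0.0023560994099316793
24.8167 0.27285499695370385
26.65 0.27480568446762565 [ 0.59428289 -0.09482042  0.11000192] [  9.5  17.8 -15.7   0.  -56.4 129.9] [-0.33 -0.42 -5.17]
```

View pics/e11.png

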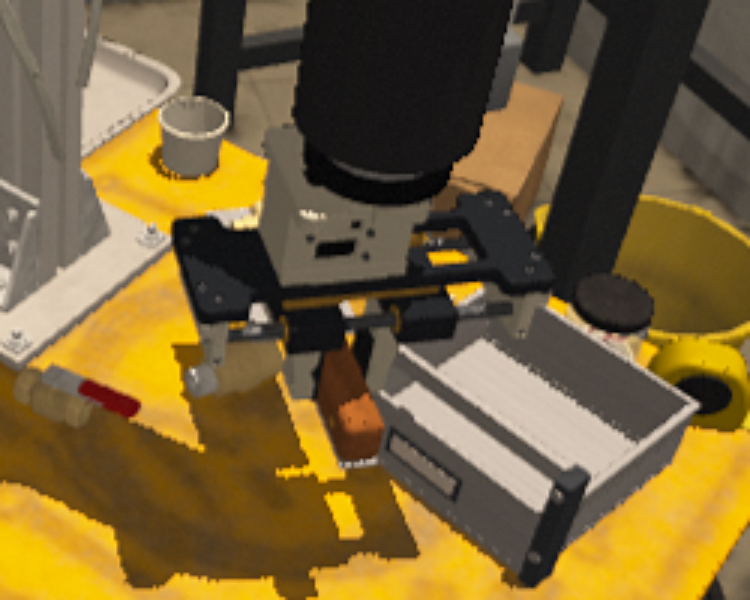

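View pics/e11t.png

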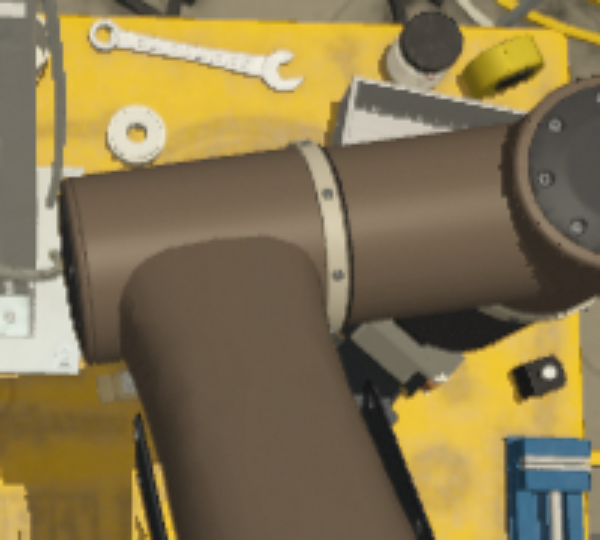

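```bash
python3 - <<'E'
from kin import *
d=np.load("e_scene.npz")["d"];P=pts("scene",d)
for u,v in[(484,255),(485,258),(484,260),(483,261),(380,270),(382,268),(410,280),(437,270),(430,300),(432,290)]: print(u,v,P[v,u].round(3))
# blade pts
m=(d>0)&(P[...,0]>.6)&(P[...,2]>.1)&(P[...,2]<.14); print(m.sum())
m2=m&(np.mgrid[:480,:640][1]>440)&(P[...,0]<.85); q=P[m2]; print(q[:,2].min(),np.percentile(q[:,2],[1,5]))
print([proj("scene",(*(shov(80,-62,60)+.001*np.array([np.cos(a)*s-np.sin(a)*t,np.sin(a)*s+np.cos(a)*t])),z)).round() for a in[np.radians(49.4)] for s,t,z in((0,-97,.202),(0,97,.202),(180,-35,.133),(180,35,.133),(50,-35,.133),(50,35,.133),(47,0,.16))])
E
```

```text
484 255 [ 0.63  -0.18   0.221]
485 258 [ 0.636 -0.181  0.211]
484 260 [ 0.634 -0.181  0.207]
483 261 [ 0.635 -0.18   0.203]
380 270 [ 0.502 -0.069  0.208]
382 268 [ 0.505 -0.07   0.211]
410 280 [ 0.57  -0.09   0.147]
437 270 [ 0.603 -0.12   0.166]
430 300 [ 0.556 -0.139  0.143]
432 290 [ 0.559 -0.137  0.164]
3009Traceback (most recent call last):
  File "<stdin>", line 6, in <module>
    return umr_minimum(a, axis, None, out, keepdims, initial, where)
ValueError: zero-size array to reduction operation minimum which has no identity
```

```bash
python3 - <<'E'
from kin import *
Z=.052
robot.servo_line([*shov(80,-62,60),Z],speed=.06)
print(robot.read_t(),robot.read_position(),robot.read_force().round(2))
for te,psi in((-22,45),(18,28),(48,10),(70,0)):
    robot.servo_line([*shov(80,te,psi),Z],Rs(YB+psi),speed=.035)
    print(te,robot.read_t(),robot.read_position().round(4),robot.read_force().round(2),robot.read_grip_width().round(4))
    if abs(robot.read_force()[:2]).max()>5: print("STOP"); break
for n in("top","scene"):
    p,d=robot.grab_frame(n); np.savez(f"i_{n}",p=p,d=d)
p=np.load("i_scene.npz")["p"]; cv2.imwrite("pics/i12.png",cv2.resize(p[150:350,310:560],None,fx=3,fy=3)[...,::-1])
p=np.load("i_top.npz")["p"]; cv2.imwrite("pics/i12t.png",cv2.resize(p[130:310,300:500],None,fx=3,fy=3)[...,::-1])
E
```

```text
27.8667 [ 0.59485361 -0.09487094  0.05245466] [-1.07 -0.16 -4.07]Traceback (most recent call last):
  File "<stdin>", line 7, in <module>
AttributeError: 'float' object has no attribute 'round'
```

```bash
python3 - <<'E'
from kin import *
Z=.052
print(robot.read_position(),robot.read_force().round(2),robot.read_grip_width())
for te,psi in((18,28),(48,10),(70,0)):
    robot.servo_line([*shov(80,te,psi),Z],Rs(YB+psi),speed=.035)
    print(te,robot.read_t(),robot.read_position().round(4),robot.read_force().round(2),robot.read_grip_width())
    if abs(robot.read_force()[:2]).max()>5: print("STOP"); break
for n in("top","scene"):
    p,d=robot.grab_frame(n); np.savez(f"i_{n}",p=p,d=d)
p=np.load("i_scene.npz")["p"]; cv2.imwrite("pics/i12.png",cv2.resize(p[150:350,310:560],None,fx=3,fy=3)[...,::-1])
p=np.load("i_top.npz")["p"]; cv2.imwrite("pics/i12t.png",cv2.resize(p[130:310,300:500],None,fx=3,fy=3)[...,::-1])
E
```

```text
[ 0.6149418  -0.10149126  0.05204795] [ 0.15 -0.12 -4.66] 0.2709022652166817
18 29.25 [ 0.6224 -0.1155  0.052 ] [ 0.12  0.88 -4.41] 0.26818626216937697
48 29.725 [ 0.6132 -0.1214  0.0522] [-0.2 -0.2 -4.8] 0.2762282795250059
70 30.25 [ 0.6024 -0.1284  0.0521] [ 0.46  0.05 -4.34] 0.2694274837129003
```

View pics/i12.png

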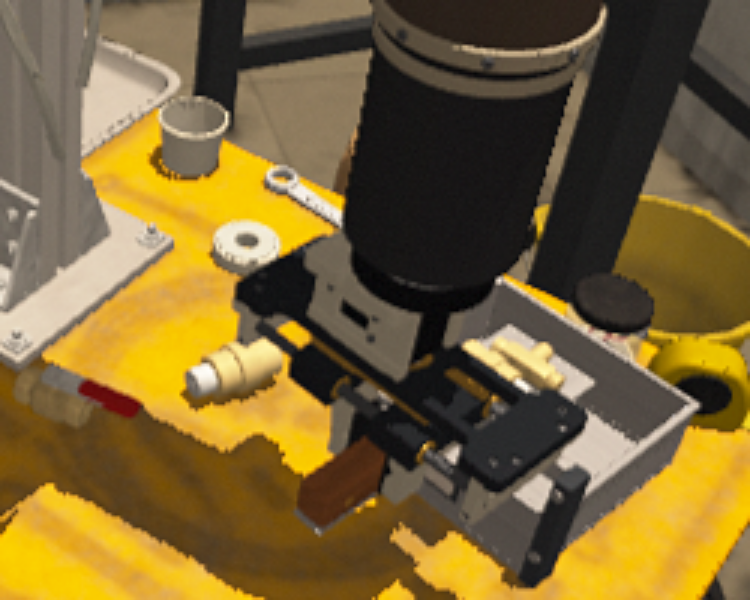

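View pics/i12t.png

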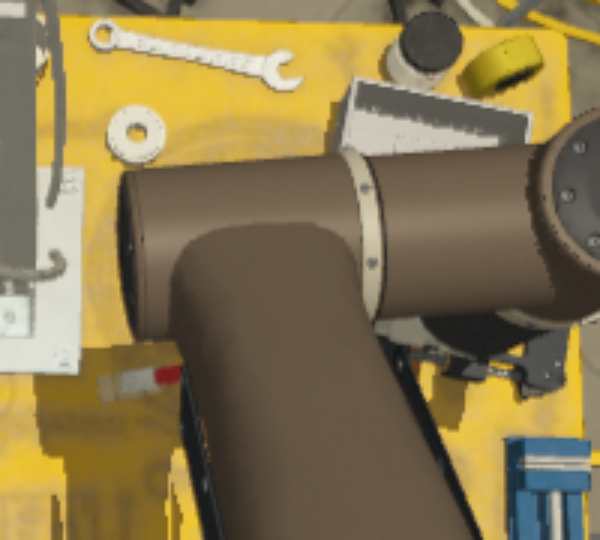

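Both fittings are still on the blade over the bin, with the coupling at crop (500,365) and the tee at (530,360). The sideways forces stayed below 1 N, so the blade is under the strip without touching it. Now the straight draw back.

```bash
python3 - <<'E'
from kin import *
a=np.radians(YB); u=np.array([np.cos(a),np.sin(a)]); o=shov(80,70,0)
for s in(.03,.06,.09,.115,.14):
    robot.servo_line([*(o-u*s),.052],speed=.06)
    print(s,round(robot.read_t(),2),robot.read_position().round(4),robot.read_force().round(2),round(robot.read_grip_width(),4))
for n in("top","scene"):
    p,d=robot.grab_frame(n); np.savez(f"r_{n}",p=p,d=d)
p=np.load("r_scene.npz")["p"]; cv2.imwrite("pics/r13.png",cv2.resize(p[170:370,310:560],None,fx=3,fy=3)[...,::-1])
p=np.load("r_top.npz")["p"]; cv2.imwrite("pics/r13t.png",cv2.resize(p[130:310,300:500],None,fx=3,fy=3)[...,::-1])
E
```

```text
0.03 31.0 [ 0.5727 -0.123   0.0524] [ 0.22  0.55 -3.92] 0.2683
0.06 31.65 [ 0.5433 -0.1175  0.0523] [-0.24 -0.04 -3.88] 0.2713
0.09 32.3 [ 0.514  -0.1119  0.0524] [-0.15 -1.13 -3.9 ] 0.2713
0.115 32.87 [ 0.4892 -0.1073  0.0523] [ 0.59 -0.41 -3.08] 0.2722
0.14 33.43 [ 0.4646 -0.1027  0.0523] [ 0.38 -0.76 -3.39] 0.2716
```

View pics/r13.png

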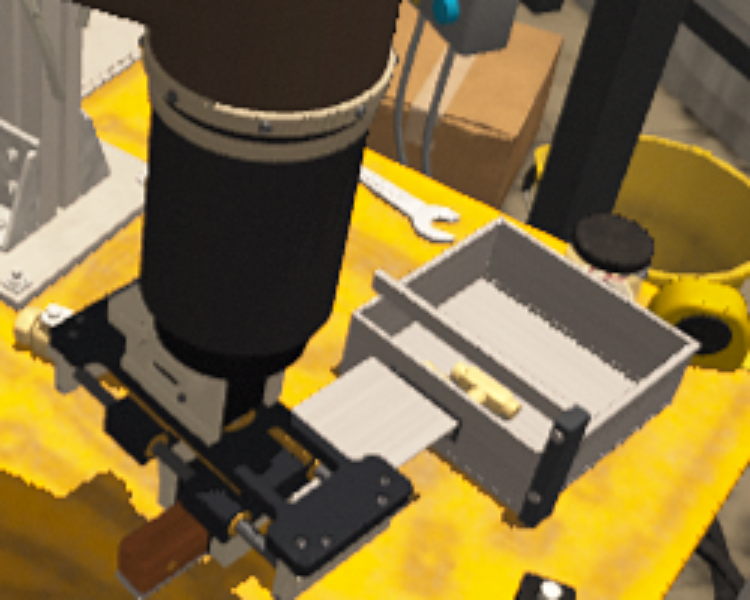

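View pics/r13t.png

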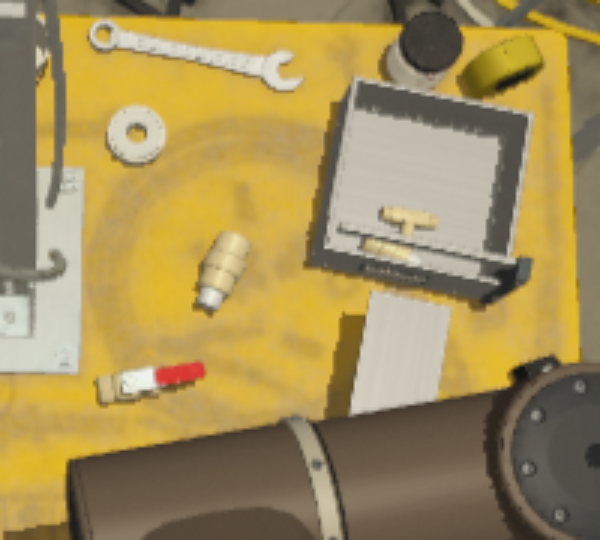

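Both fittings are in the bin, with the tee at top crop (408,218) and the coupling at (390,250), and the blade is bare. Now I lay the shovel down.

```bash
python3 - <<'E'
from kin import *
L=[.469,.09]
robot.servo_line([.4646,-.1027,.08],speed=.08)
robot.servo_line([*L,.06],Rs(YS),speed=.09)
print(robot.read_t(),robot.read_position())
robot.servo_line([*L,-.012],speed=.06)
for z in(-.016,-.018,-.0195,-.0205):
    robot.servo_line([*L,z],speed=.02); f=robot.read_force()[2]; print(z,round(f,2))
    if f>2: break
robot.move_gripper(.5); print(robot.read_t(),robot.read_grip_width(),robot.read_force().round(2))
robot.servo_line([*L,.10],speed=.08)
q=np.array(robot.read_qpos()); g=robot.ik([.40,-.03,.30],Rs(YS)); robot.movej(list(g))
print(robot.read_t(),robot.read_force().round(2))
for n in("top","scene"):
    p,d=robot.grab_frame(n); np.savez(f"z_{n}",p=p,d=d)
    cv2.imwrite(f"pics/z14_{n}.png",p[...,::-1])
p=np.load("z_top.npz")["p"]; cv2.imwrite("pics/z14t.png",cv2.resize(p[140:330,280:500],None,fx=3,fy=3)[...,::-1])
d=np.load("z_scene.npz")["d"];P=pts("scene",d);c=cv2.cvtColor(np.load("z_scene.npz")["p"],cv2.COLOR_RGB2HSV)
m=(d>0)&(P[...,0]>.67)&(P[...,0]<.83)&(P[...,1]<-.09)&(P[...,1]>-.24)&(P[...,2]<.05)&(c[...,1]>60)&(c[...,0]>12)&(c[...,0]<30); q=P[m]; print("brass in bin",m.sum(),q.min(0),q.max(0))
E
```

```text
36.3333 [0.46892185 0.08979644 0.05994909]
-0.016 -2.52
-0.018 -2.74
-0.0195 -3.06
-0.0205 5.3
39.3833 0.49724510606160444 [ 0.32 -0.48  0.16]
42.0 [ 0.43  0.66 -0.59]
brass in bin 441 [ 0.6700284  -0.23998395 -0.00584919] [ 0.74856552 -0.09039364  0.03707949]
```

View pics/z14_scene.png

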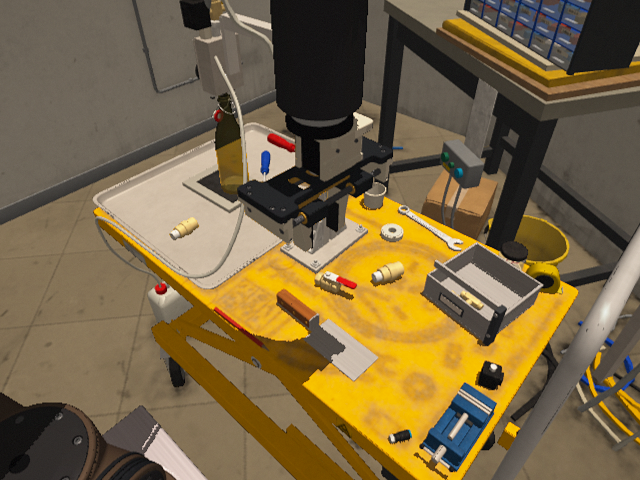

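View pics/z14t.png

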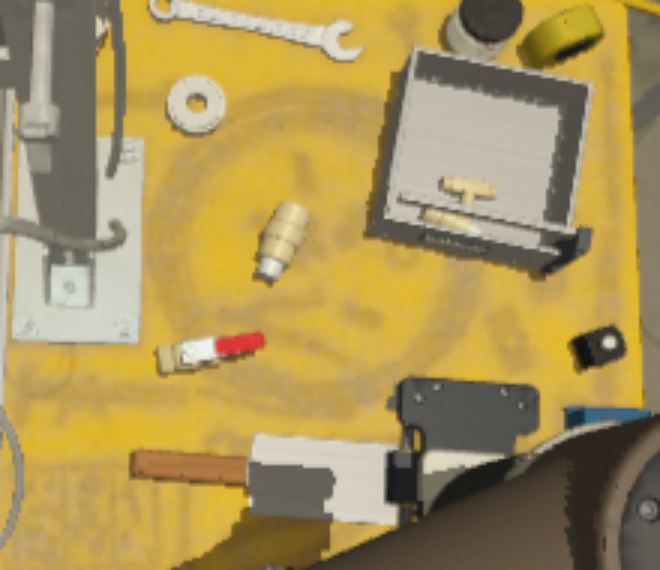

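The shovel lies flat and clear of the bin, with its handle at top crop (190,466). Both fittings are in the bin, at (467,188) and (450,218), and the gripper is clear and touching nothing. I'm handing the job in.

```bash
python3 - <<'E'
from kin import *
d=np.load("z_scene.npz")["d"];P=pts("scene",d);h=cv2.cvtColor(np.load("z_scene.npz")["p"],cv2.COLOR_RGB2HSV)
m=(d>0)&(P[...,0]>.43)&(P[...,0]<.5)&(P[...,1]>-.08)&(P[...,1]<.03)&(h[...,1]<60)
print("blade z",np.percentile(P[m][:,2],[10,50,90]))
robot.job_done(); print(robot.read_t())
E
```

```text
blade z [0.00125738 0.00373265 0.43334812]
the job is handed in; nothing more can be done
the job is handed in; nothing more can be done
```

The job is done and handed in: both fittings are in the bin and the shovel lies flat on the table, clear of the bin and released. The robot's clock read about 42 s at the last check, against the 58 s limit.

**What I did:** I gripped the shovel by its handle and carried it level. The blade went under the strip from its open end, swinging in at an angle so the forearm stayed clear of the column. I then drew it straight back 140 mm and laid it down at about x 0.469, y 0.09 m.

**Last checks:**
- **Fittings:** the pictures show both in the bin and nothing on the blade. The gripper stayed on the handle throughout.
- **Blade:** it reads about 3.7 mm above the table (median), so it is lying flat. The top of that reading's range (0.43 m) came from the arm being in the camera's view.
- **Forces:** sideways forces were about 1 N at every reading during the insertion and draw. The gripper was touching nothing at the end.

**What went wrong or disagreed:**
- **Grip:** the first two grips slipped off the handle because the real fingertips sit about 25 mm short of the reported TCP. The third, about 25 mm lower, held. Neither slip visibly moved the shovel or the fittings.
- **Grip force:** it is fixed at half the maximum, 30 N, so the 40 N you asked for could not be set.

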